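Third hand at the rod-locking fixture

TASK

A specimen stand is being put together: take the longest of the three steel rods out of the wooden block, stand it upright in the socket of the grey stand foot, fully down, and let go of it. Then slide the foot along the fixture's guides against the sprung stop plate, and keep pressing it there with a steady 10 newtons or so, the plate pushed back about half its travel (between the two scribed lines) and never run onto its end stop, so that a colleague can turn the knob at the back and tighten the foot's lock screw on the rod. Finish while still pressing, do not let go, and leave the shorter rods and the things lying round about alone.

Things in the scene. Friction and masses are not known exactly. Their poses are not given: they have to be found in the camera images.
- fixture: Locking fixture, fixed: dark steel bed 280x120x12 mm. Origin: centre of its underside on the table; x runs from its loading end (-140 mm, near the robot) to the far end, z up. Guide rails, 10 mm wide, 10 mm high over the bed, inner faces at y = +-30.5 mm, x = -60 to +30 mm, form the foot's channel. A 62 mm high bracket at x = 88 to 98 mm, black knob behind it, carries the sprung stop plate.
- stop_slide (a joint): How far the sprung stop plate is pushed back along the fixture's +x, in m: 0 at rest, end stop at 0.026. The springs push back with 2.4 N at 0 plus 0.6 N per mm (10.2 N at 13 mm). Two light lines scribed across the bed's margins beside the plate mark where its front face stands at 7 and 19 mm (6.6 and 13.8 N).
- stop_plate: Upright steel stop plate, 92 mm wide, 8 mm thick, from 13 to 55 mm over the table. Origin at the middle of its front face (which looks along the fixture's -x), 38 mm over the table; at rest at x = +45 mm in the fixture's frame; it moves with joint stop_slide.
- foot: Grey foot of a specimen stand, about 0.45 kg, loose in the fixture's channel, at first 20 to 50 mm short of the stop plate. 120 mm long (x), 56 wide. Origin: centre of its underside, on the bed 12 mm over the table; x points to the stop plate. Near part (x -60 to +12 mm): tongue 20 mm high; far part (+12 to +60): boss 44 mm wide, 40 mm high with the rod socket; its flat far end meets the plate.
- socket (a point): Centre of the mouth of the round rod socket, on top of the foot's boss: hole 14.2 mm wide, 30 mm deep, 36 mm from the foot's centre towards the stop plate, 40 mm above the foot's underside.
- foot_near_end (a point): Middle of the foot's flat near end face (towards the robot), where it can be pushed; 10 mm above the foot's underside, 96 mm from the socket along the foot.
- rod_block: Wooden storage block 160 x 50 x 50 mm, fixed to the table, with three holes 15 mm wide and 40 mm deep in a row along its x at -50, 0 and +50 mm. Origin at the centre of its underside.
- rod_long: The longest of three plain steel rods: 12 mm round, 170 mm long, 0.13 kg, standing in one of the three holes of the wooden block (its foot 10 mm over the table). Origin at the centre of its lower end; its z runs up along the rod; the lower edge is chamfered 1 mm.
- rod_middle: Middle rod, 12 mm round, 130 mm long, standing in the block; origin at the centre of its lower end. Leave it there.
- rod_short: Short rod, 12 mm round, 100 mm long, standing in the block; origin at the centre of its lower end. Leave it there.
- shell_large: Large tortoise shell, 184 x 278 x 117 mm; bystander. Origin at the centre of its underside.
- shell_small: Small tortoise shell with upright rim plates, 148 x 182 x 87 mm; bystander. Origin at the centre of its underside.
- specimen_jar: Jar with green cap, 54 mm wide, 104 mm high; bystander. Origin at the centre of its underside.
- calliper: Steel vernier calliper, 206 x 71 x 10 mm, lying flat; bystander. Origin at the centre of its underside.
- tape: Roll of green tape, 67 mm wide, 19 mm high, lying flat; bystander. Origin at the centre of its underside.
Things that resemble listed ones, but are neither listed nor needed, are in the scene too. What is shaped like the foot but red is not meant.

How it is judged (in metres and radians):
On the way, in this order (a step that is already met when the one before it is completed fails the run):
1. the longest rod stands upright in the foot's socket, fully down, and the fingers have let go of it (horizontal distance between rod_long and socket below 0.006 m and z of rod_long in the frame of foot between 0.006 and 0.014 m and angle between rod_long's own z axis and vertical below 0.12 rad and contact force between rod_long and the fingers below 0.1 N), for 0.2 s.
2. the foot is pressed against the stop plate, the plate standing between its two lines (contact force between foot and stop_plate between 6 and 15 N and value of joint stop_slide between 0.007 and 0.019 m and angle between the x axis of foot and the x axis of fixture, either way round below 0.06 rad and angle between foot's own z axis and vertical below 0.04 rad and z of foot in the frame of fixture below 0.015 m), for 0.3 s.
At the end, for the whole second after the job is handed in: Ends pressing. For the last second the longest rod stands in the socket (within 4 mm of its bottom, 7 degrees of upright, fingers off it); the foot, flat and square within 0.06 rad, is held by the robot against the stop plate with 6 to 15 N, the plate 7 to 19 mm back, at rest (all of step 1 and all of step 2 and contact force between any of the fingers, the arm and foot above 3 N and linear speed of foot below 0.01 m/s); the arm keeps its last pose, push and grip.
It fails at once if the stop plate was run onto its end stop (value of joint stop_slide above 0.0252 m).
It fails at once if one of the shorter rods was moved (distance of any of rod_middle, rod_short from where it was at the start of the episode above 0.03 m).
It fails at once if a thing lying round about was pushed away (distance of any of shell_large, shell_small, specimen_jar, calliper, tape from where it was at the start of the episode above 0.03 m).
It also fails if it takes over 58 s, if anything falls off the work surface, if the arm or the gripper's body presses on something with over 40 N, if the wrist force passes 120 N, or if a joint passes its speed limit or range.

ROBOT

A 6-joint arm with a two-finger parallel gripper is mounted at the origin on the work surface; the furniture and walls round the work are solid. World frame = base frame: x ahead of the robot, y to its left, z up, the work surface at z = 0. Lengths are in m, angles in degrees, forces in N, time in s.
With the tool pointing down it reaches from about 0.4 to 0.825 m from the base axis. Payload 7 kg.
Tool frame: the origin (TCP) lies on the centre line of the jaws, within the pads' length; the fingertips stand 19 mm ahead of it and the grasp point (between the pads) is the TCP (r.tip_extent is the distance from the TCP to the fingertips, in m); z points along the fingers, y is the line along which they close (so a half turn about z gives the same grasp; the last joint's range is limited). The gripper opens to 88 mm and grips with 3 to 60 N. Pads are 19 mm wide; open, the fingers measure 130 mm over their backs; the gripper's body (78 mm by 193 mm) begins 47 mm behind the grasp point.
Start: joints at [91.908, 20.546, 0.682, 0, -70.136, -16.507], TCP at [0.17, 0.653, 0.246] pointing down, gripper open.
Joint ranges: [-176.03, 176.03], [-82.01, 121.73], [-58.28, 71.71], [-173.87, 95.51], [-174.79, -0.11], [-173.66, 173.66]. Speed limits (degrees/s): [136.94, 136.94, 172.46, 180, 180, 180].

INTERFACE

Orientations are given as [roll, pitch, yaw] about the fixed x, y, z axes, in that order (R = Rz(yaw) Ry(pitch) Rx(roll)).
In Python, from plant import r gives the robot as it stands. The module is installed in compiled form; this text tells all that it offers.
- The arm moves only by the tool jog_arm, never from a script. Its argument "deltas" is a list that holds one entry, the list of rows, each a list of 5 numbers: the opening, from -1 (shut) to 1 (fully open), then the shift along the world's x, y, z in cm, then the turn about the world's z in rad. In form: [[[claw, dx, dy, dz, turn], ...]]. A call has 1 to 8 rows; each row shifts and turns the commanded pose from where the row before left it; what a row does not reach is not made up. A row lasts 1/8 s, in which the tool goes at most 62.5 mm and 10.7 degrees, less where a joint would pass 70% of its speed; a pose out of reach is approached as far as the arm can. A call with a gripper value outside its range is refused whole. The fingers move at their own pace and stop on an object; "force" is the grip in N (left out, the last holds). Time passes only in rows, so rows that do not move let the fingers close. It gives the time, the measured TCP pose, the force, the opening and the grip force at its end, in the units of the state.
- r.get_state(): the state, without advancing time (a new reading comes with each control period).
- r.capture(name): name is "scene" or "top"; returns the picture (480x640x3 uint8, blue, green, red); there is no depth.
- r.camera_info(name): a dict with "fx", "fy", "cx", "cy" (pixels), "k1" (the pictures are not rectified: a ray, as slopes to the right and down, at radius r is drawn at 1 + k1 r^2 times it, then the intrinsics apply), "view" (4x4, takes a point from world to camera coordinates). Camera axes: x right, y up, looking along -z (the intrinsics and any distortion apply to the point x, -y, -z); pixel columns grow to the right and rows downward; lengths in m; the calibration is good to about 2 mm. A picture is of the moment at which its call begins. camera_info takes no time and is no camera call.
- r.close_job(): hands the job in; it is judged then, once.
The state is a dict: "time_s": time; "joints": joint angles; "qd": joint speeds; "joint_torque": joint torques, N m; "tcp_pos": TCP position; "eef_rot": TCP orientation; "contact_force": force on the tool from outside, world axes, zero at the start; "moment": the same for the moment, N m; "gripper_width": finger opening in m; "gripper_force": force on a finger pad.
Only numpy, scipy, OpenCV 4.12 (cv2) and the standard library are available. Lean on these libraries where they do the work, as an engineer would, in place of code of your own. Each camera call takes 0.05 s, during which the arm holds its last target. There are 200 camera calls.

## Working session

There is one attempt and no reset: what is moved stays moved. The work goes in short steps, Python scripts to look and compute and a tool call to move; the robot and the scene stay as the last step left them, time stands still between calls to the robot, and variables do not carry over. Pictures are saved under pics/ and viewed, at most 10 in all, crops included, and the job is handed in when it is done.

Besides the shell and the picture viewer there is one more tool, called after "Call:" by a JSON object that holds its "name" and its "arguments". jog_arm: Moves the arm, as the interface text tells. Its arguments: {"type":"object","properties":{"deltas":{"type":"array"},"force":{"type":"number"}},"required":["deltas"]}

```bash
mkdir -p pics
cat > h.py <<'E'
import numpy as np, cv2
from plant import r
def ray(name,u,v):
    c=r.camera_info(name); V=np.array(c["view"])
    K=np.array([[c["fx"],0,c["cx"]],[0,c["fy"],c["cy"]],[0,0,1.]])
    p=cv2.undistortPoints(np.array([[[u,v]]],float),K,np.array([c["k1"],0,0,0,0.]))[0,0] if False else None
    x=(u-c["cx"])/c["fx"]; y=(v-c["cy"])/c["fy"]; a,b=x,y
    for _ in range(30):
        s=1+c["k1"]*(a*a+b*b); a,b=x/s,y/s
    d=np.array([a,-b,-1.]); R=V[:3,:3]
    return -R.T@V[:3,3], R.T@d
def onz(name,u,v,z):
    o,d=ray(name,u,v); return o+d*(z-o[2])/d[2]
def proj(name,P):
    c=r.camera_info(name); V=np.array(c["view"]); q=V[:3,:3]@np.array(P)+V[:3,3]
    a,b=q[0]/-q[2],-q[1]/-q[2]; s=1+c["k1"]*(a*a+b*b)
    return np.array([c["cx"]+c["fx"]*a*s,c["cy"]+c["fy"]*b*s])
def tri(n1,p1,n2,p2):
    o1,d1=ray(n1,*p1);o2,d2=ray(n2,*p2)
    t=np.linalg.lstsq(np.stack([d1,-d2],1),o2-o1,rcond=None)[0]
    a=o1+t[0]*d1;b=o2+t[1]*d2
    return (a+b)/2,np.linalg.norm(a-b)
E
python3 - <<'E'
from h import *
for n in("scene","top"):
    cv2.imwrite(f"pics/{n}0.png",r.capture(n)); c=r.camera_info(n); print(n,c["fx"],c["k1"],ray(n,320,240))
print(r.get_state())
E
```

```text
scene 583.3757997083053 0.003963352571829363 (array([-0.32444883, -0.43213826,  0.98470338]), array([ 0.60828636,  0.35982021, -0.70765251]))
top 479.113615471237 -0.1083025337611483 (array([0.3252013 , 0.06335724, 1.1177525 ]), array([ 0.15079078, -0.03712384, -0.9881717 ]))
{'time_s': 0.1, 'joints': array([ 9.19091745e+01,  2.05865759e+01,  6.38635657e-01, -1.86991637e-02,
       -7.01358740e+01, -1.65078605e+01]), 'qd': array([ 0.03106495, -0.15732094,  0.10606749,  0.01532575,  0.09089078,
       -0.04571383]), 'joint_torque': array([-7.48153343e-04, -5.84164488e+01,  2.93749738e+01,  7.01553851e+00,
        1.01087141e-02, -5.34005301e-05]), 'tcp_pos': array([0.17003593, 0.65280197, 0.24471891]), 'eef_rot': array([ 1.79914645e+02, -6.96306978e-03, -1.46050475e+01]), 'contact_force': array([ 0.04676194, -0.63231133, -0.32936988]), 'moment': array([0.00657226, 0.07427573, 0.02770016]), 'gripper_force': 0.0, 'gripper_width': 0.08745643897276299}
```

View pics/scene0.png

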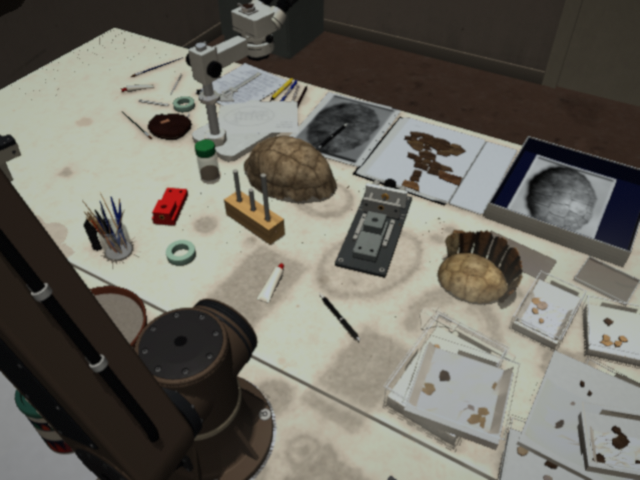

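View pics/top0.png

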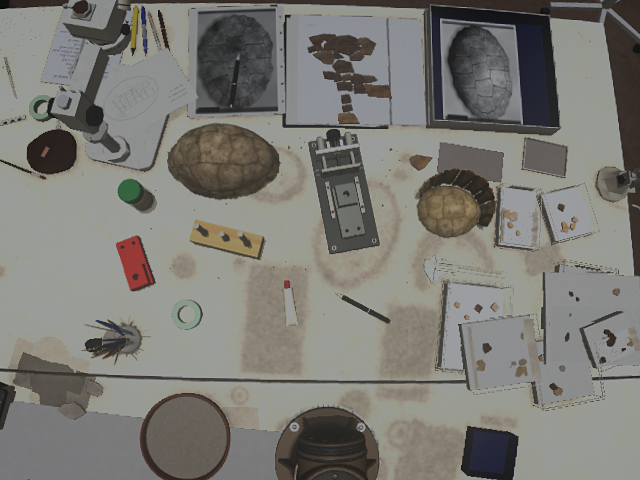

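The scene view shows the block with rods around (253,205) and the fixture with the grey foot around (375,235). In the top view the block is at (227,240), the fixture at (345,190) and the red decoy at (135,263). I'll zoom in on the block and the fixture.

Run:
```python
from h import *
s=cv2.imread("pics/scene0.png");t=cv2.imread("pics/top0.png")
def z(i,x,y,w,h): return cv2.resize(i[y:y+h,x:x+w],(400,300),interpolation=cv2.INTER_CUBIC)
a=np.vstack([np.hstack([z(s,215,165,100,75),z(s,325,175,133,100)]),np.hstack([z(t,180,205,100,75),z(t,270,125,180,135)])])
cv2.imwrite("pics/c0.png",a)
for n in((.6,0,0),(.6,.2,0),(.5,0,0)): print(n,proj("top",n),proj("scene",n))
```

```text
(0.6, 0, 0) [329.39634114 197.21239017] [360.58523392 230.01706531]
(0.6, 0.2, 0) [245.99508875 195.65712043] [290.69387317 203.21114724]
(0.5, 0, 0) [329.05304636 238.38817624] [340.84877186 256.13544857]
```

View pics/c0.png

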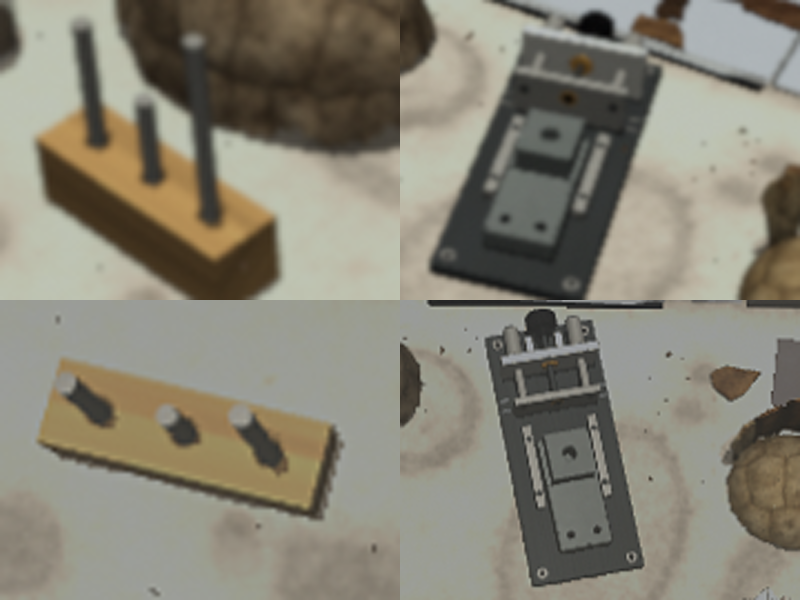

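The longest rod is the right-hand one. Its top is at scene (263,175) and top (240,233). The socket is at about top (346,193).

Run:
```python
from h import *
np.set_printoptions(precision=4,suppress=True)
T=lambda x,y:(180+x/4,205+(y-300)/4); S=lambda x,y:(215+x/4,165+y/4)
TF=lambda x,y:(270+(x-400)*.45,125+(y-300)*.45); SF=lambda x,y:(325+(x-400)*.3325,175+y*.3333)
for n,a,b,z in(("long",(241,413),(192,40),.18),("mid",(68,383),(82,22),.14),("short",(168,416),(145,98),.11)):
    print(n,onz("top",*T(*a),z),onz("scene",*S(*b),z),tri("top",T(*a),"scene",S(*b)))
print("block corners top",[onz("top",*T(*p),.05)[:2] for p in((60,358),(333,425),(315,512),(38,440))])
print("block scene",[onz("scene",*S(*p),.05)[:2] for p in((38,140),(80,104),(277,220),(215,262))])
print("hole",onz("top",*TF(570,452),.052),onz("scene",*SF(550,134),.052))
print("near mid",onz("top",*TF(583,545),.032),[onz("scene",*SF(*p),.032) for p in((484,233),(551,248))])
print("boss top",[onz("top",*TF(*p),.052)[:2] for p in((543,433),(588,429),(595,474),(549,483))])
c=[onz("top",*TF(*p),.012)[:2] for p in((535,585),(643,567),(590,320),(487,338))];print("bed",c,np.mean(c,0))
print("bed scene",[onz("scene",*SF(*p),.012)[:2] for p in((432,268),(583,297),(660,62))])
print("plate top",[onz("top",*TF(*p),.055)[:2] for p in((515,404),(604,390))])
```

```text
long [0.479  0.1865 0.18  ] [0.4806 0.1875 0.18  ] (array([0.4787, 0.1862, 0.1818]), np.float64(0.00014909458967425211))
mid [0.4996 0.2824 0.14  ] [0.503  0.2838 0.14  ] (array([0.4993, 0.2812, 0.1435]), np.float64(0.0010176353829456648))
short [0.4881 0.2346 0.11  ] [0.4925 0.2351 0.11  ] (array([0.4881, 0.233 , 0.114 ]), np.float64(0.0022489113105368117))
block corners top [array([0.53 , 0.308]), array([0.4944, 0.1513]), array([0.4449, 0.1599]), array([0.4827, 0.3179])]
block scene [array([0.4838, 0.3151]), array([0.524 , 0.3128]), array([0.4952, 0.1494]), array([0.4477, 0.1615])]
hole [ 0.597  -0.0363  0.052 ] [ 0.5986 -0.036   0.052 ]
near mid [ 0.5033 -0.0518  0.032 ] [array([ 0.4961, -0.0326,  0.032 ]), array([ 0.5069, -0.0831,  0.032 ])]
boss top [array([ 0.6167, -0.0082]), array([ 0.622, -0.055]), array([ 0.5743, -0.0621]), array([ 0.5638, -0.0147])]
bed [array([ 0.4632, -0.0036]), array([ 0.4842, -0.1175]), array([ 0.7574, -0.0621]), array([0.7337, 0.0509])] [ 0.6096 -0.0331]
bed scene [array([ 0.4618, -0.0072]), array([ 0.4913, -0.1182]), array([ 0.7642, -0.0604])]
plate top [array([0.6463, 0.0212]), array([ 0.6637, -0.0715])]
```

Call:
{"name": "jog_arm", "arguments": {"deltas": [[[1,2.58,-3.88,0,0.0378],[1,2.58,-3.88,0,0.0378],[1,2.58,-3.88,0,0.0378],[1,2.58,-3.88,0,0.0378],[1,2.58,-3.88,0,0.0378],[1,2.58,-3.88,0,0.0378],[1,2.58,-3.88,0,0.0378],[1,2.58,-3.88,0,0.0378]]], "force": 20}}

```text
time_s: 1.1
tcp_pos: [0.377, 0.3413, 0.2454]
eef_rot: [180.0, 0.0, 2.8]
contact_force: [1.0, 0.6, 1.2]
gripper_width: 0.0874
gripper_force: 0.0
```

Call:
{"name": "jog_arm", "arguments": {"deltas": [[[1,2.58,-3.88,0,0.0378],[1,2.58,-3.88,0,0.0378],[1,2.58,-3.88,0,0.0378],[1,2.58,-3.88,0,0.0378],[1,0,0,0,0],[1,0,0,0,0]]]}}

```text
time_s: 1.85
tcp_pos: [0.4796, 0.1874, 0.2453]
eef_rot: [180.0, 0.0, 11.3]
contact_force: [0.0, -0.6, -0.9]
gripper_width: 0.0881
gripper_force: 0.0
```

Call:
{"name": "jog_arm", "arguments": {"deltas": [[[1,0,0,-2.5,0],[1,0,0,-2.5,0],[1,0,0,-2.5,0],[1,0,0,-2.5,0],[1,0,0,0,0],[-1,0,0,0,0],[-1,0,0,0,0],[-1,0,0,0,0]]], "force": 20}}

```text
time_s: 2.85
tcp_pos: [0.48, 0.1879, 0.1464]
eef_rot: [-180.0, -0.1, 11.4]
contact_force: [0.2, 0.0, 0.9]
gripper_width: 0.0631
gripper_force: 0.0
```

Call:
{"name": "jog_arm", "arguments": {"deltas": [[[-1,0,0,0,0],[-1,0,0,0,0],[-1,0,0,0,0],[-1,0,0,0,0]]]}}

```text
time_s: 3.35
tcp_pos: [0.4797, 0.1875, 0.1455]
eef_rot: [180.0, 0.0, 11.4]
contact_force: [0.2, 0.5, -0.2]
gripper_width: 0.0232
gripper_force: 0.0
```

Call:
{"name": "jog_arm", "arguments": {"deltas": [[[-1,0,0,0,0],[-1,0,0,0,0],[-1,0,0,0,0],[-1,0,0,0,0]]], "force": 30}}

```text
time_s: 3.85
tcp_pos: [0.4797, 0.1876, 0.1456]
eef_rot: [-180.0, -0.0, 11.4]
contact_force: [-0.2, 1.2, -0.2]
gripper_width: 0.0111
gripper_force: 30.0
```

Call:
{"name": "jog_arm", "arguments": {"deltas": [[[-1,0,0,1,0],[-1,0,0,2,0],[-1,0,0,2,0],[-1,0,0,2,0],[-1,0,0,2,0],[-1,1.5,-3,0,0],[-1,2,-4,0,0],[-1,2,-4,0,0]]]}}

```text
time_s: 4.85
tcp_pos: [0.5351, 0.0766, 0.2364]
eef_rot: [-180.0, -0.0, 11.4]
contact_force: [0.4, -0.2, -1.4]
gripper_width: 0.0115
gripper_force: 30.0
```

Call:
{"name": "jog_arm", "arguments": {"deltas": [[[-1,2,-4,0,0],[-1,2,-4,0,0],[-1,1.5,-2.4,0,0],[-1,0.8,-1,0,0],[-1,0,0,-1.5,0],[-1,0,0,-1,0],[-1,0,0,0,0],[-1,0,0,0,0]]]}}

```text
time_s: 5.85
tcp_pos: [0.5977, -0.0358, 0.2108]
eef_rot: [180.0, -0.0, 11.5]
contact_force: [-0.2, -1.3, -1.3]
gripper_width: 0.0117
gripper_force: 30.0
```

Run:
```python
from h import *
s=r.capture("scene");t=r.capture("top");print(r.get_state()["tcp_pos"],r.get_state()["gripper_width"])
cv2.imwrite("pics/s1.png",s);cv2.imwrite("pics/t1.png",t)
def z(i,x,y,w,h): return cv2.resize(i[y:y+h,x:x+w],(400,600),interpolation=cv2.INTER_CUBIC)
cv2.imwrite("pics/c1.png",np.hstack([z(s,325,125,100,150),z(t,300,125,100,150)]))
```

```text
[ 0.59793194 -0.03597307  0.21108426] 0.011280439443915618
```

View pics/c1.png

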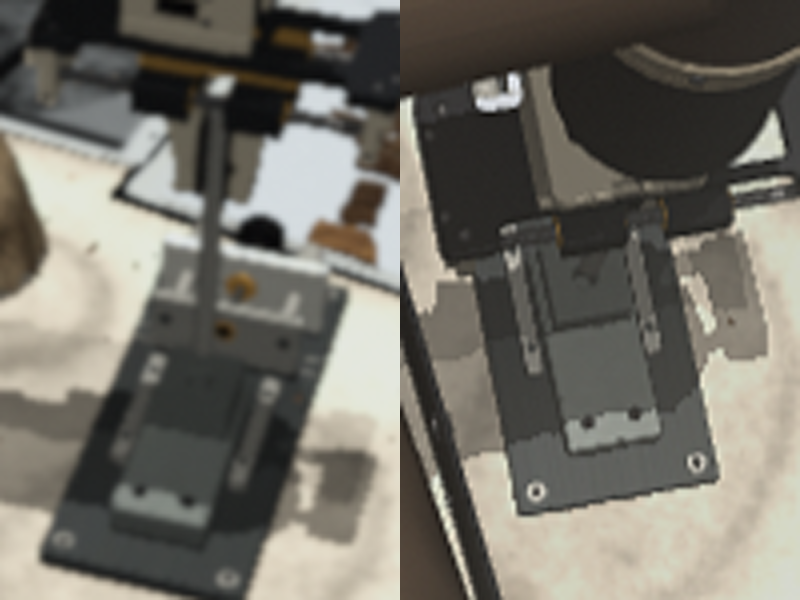

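The rod hangs over the boss at scene crop (205,350), with its lower end in shadow. In the top view the arm hides most of the rod. I'll measure the rod's axis and the hole centroid more accurately.

Run:
```python
from h import *
np.set_printoptions(precision=4,suppress=True)
for n,(cx,cy),f in(("top",(346.5,193.4),"top0"),("scene",(374.9,219.7),"scene0")):
    g=cv2.cvtColor(cv2.imread(f"pics/{f}.png"),6).astype(float)
    x0,y0=int(cx)-6,int(cy)-6; p=g[y0:y0+13,x0:x0+13]
    w=np.clip(np.median(p)-12-p,0,None); yy,xx=np.mgrid[:13,:13]
    l,lab,st,ce=cv2.connectedComponentsWithStats((w>0).astype(np.uint8)); k=lab[6,6] or np.argmax(st[1:,4])+1; w*=lab==k
    u=(w*xx).sum()/w.sum()+x0; v=(w*yy).sum()/w.sum()+y0
    print(n,u,v,st[k],onz(n,u,v,.052))
p=[.5978,-.036]
print("pred rod scene",[proj("scene",p+[z]) for z in(.0755,.1,.15)],"hole pred at tcp xy",proj("scene",p+[.052]))
s=cv2.imread("pics/s1.png"); g=cv2.cvtColor(s,6)
c=s[185:235,350:410]; c=cv2.convertScaleAbs(c,alpha=2.2,beta=-60)
cv2.imwrite("pics/c2.png",cv2.resize(c,(720,600),interpolation=cv2.INTER_CUBIC))
for y in range(160,220,4): print(y,g[y,366:386])
```

```text
top 346.0953815261044 192.89859437751005 [ 3  3  7  7 31] [ 0.5982 -0.0353  0.052 ]
scene 374.5019556714472 219.36245110821383 [ 3  4  8  6 33] [ 0.5991 -0.0348  0.052 ]
pred rod scene [array([375.3041, 212.4284]), array([375.9067, 204.4805]), array([377.1861, 187.6102])] hole pred at tcp xy [374.7403 219.8648]
160 [123 125 106  97  96  96  94  81  53  26  31  50  63  67  61  45  49  74
  91  94]
164 [205 189 150 110  96  95  89  71  41  24  37  55  66  67  56  42  55  81
  93  96]
168 [209 201 166 115  97  96  90  67  34  24  42  60  67  67  50  32  43  69
  88  95]
172 [210 197 163 130 119 119 112  83  44  42  55  65  68  66  51  49  74  92
  96  97]
176 [146 157 175 188 192 196 202 206 199 161  98  70  70  71  98 161 198 196
 184 180]
180 [195 177 164 134  96  81  72  77  94  88  71  68  71  90 140 175 182 181
 167 123]
184 [218 224 227 228 227 221 212 198 169 117  78  71  71  85 118 118  85  55
  27  13]
188 [128 108 107 108 109 110 115 116 100  76  69  70  72  88 128 172 199 210
 210 204]
192 [112 106 106 109 119 130 125 106  84  69  69  71  71  79  93 102 104 104
 106 108]
196 [109 112 120 146 165 155 125  94  75  68  70  71  72  82  92  88  79  72
  70  70]
200 [ 88  94 105 114 118 120 121 108  84  71  70  71  80 107 130 130 111  91
  85  90]
204 [42 52 64 70 70 70 70 66 65 69 71 69 65 67 69 73 76 79 82 84]
208 [71 72 71 72 71 71 69 65 66 70 70 66 57 42 28 29 45 62 69 71]
212 [51 54 55 55 55 56 56 59 64 68 68 65 65 66 69 69 70 70 70 71]
216 [80 56 53 53 53 53 54 54 53 54 53 53 52 53 52 53 53 52 52 49]
```

View pics/c2.png

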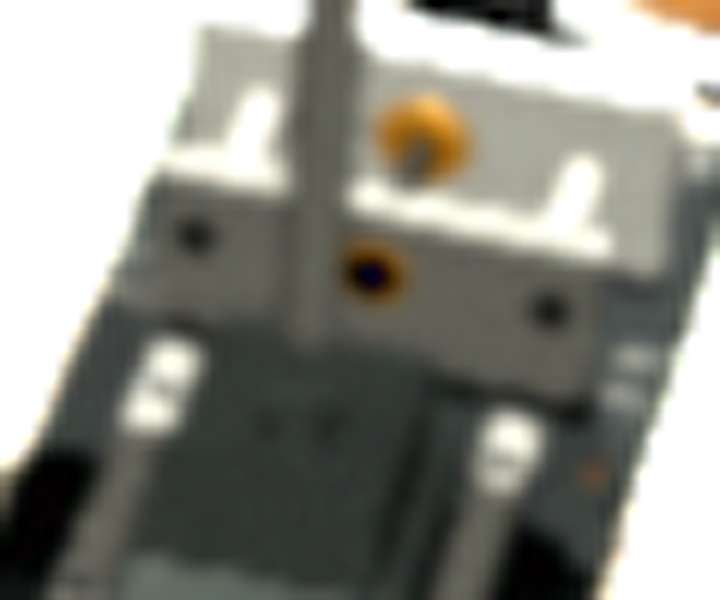

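Rod and hole agree to within about 1 mm. I'll shift by +1, +1 mm and lower.

Call:
{"name": "jog_arm", "arguments": {"deltas": [[[-1,0.1,0.1,-0.5,0],[-1,0,0,-1,0],[-1,0,0,-0.5,0],[-1,0,0,-0.2,0],[-1,0,0,-0.2,0],[-1,0,0,-0.2,0],[-1,0,0,0,0]]]}}

```text
time_s: 6.82
tcp_pos: [0.5987, -0.0354, 0.1845]
eef_rot: [-180.0, 0.0, 11.4]
contact_force: [-0.7, 0.0, -0.9]
gripper_width: 0.0115
gripper_force: 30.0
```

Call:
{"name": "jog_arm", "arguments": {"deltas": [[[-1,0,0,-0.2,0],[-1,0,0,-0.2,0],[-1,0,0,-0.2,0],[-1,0,0,0,0]]]}}

```text
time_s: 7.32
tcp_pos: [0.5986, -0.0354, 0.1783]
eef_rot: [-180.0, 0.0, 11.4]
contact_force: [0.5, -0.5, -1.6]
gripper_width: 0.0116
gripper_force: 30.0
```

Call:
{"name": "jog_arm", "arguments": {"deltas": [[[-1,0,0,-0.4,0],[-1,0,0,-0.4,0],[-1,0,0,-0.4,0],[-1,0,0,-0.4,0],[-1,0,0,-0.2,0],[-1,0,0,-0.1,0],[-1,0,0,0,0]]]}}

```text
time_s: 8.2
tcp_pos: [0.5988, -0.0354, 0.1596]
eef_rot: [180.0, -0.0, 11.4]
contact_force: [0.2, 0.1, -1.3]
gripper_width: 0.0115
gripper_force: 30.0
```

Call:
{"name": "jog_arm", "arguments": {"deltas": [[[-1,0,0,-0.1,0],[-1,0,0,-0.1,0],[-1,0,0,0,0]]]}}

```text
time_s: 8.57
tcp_pos: [0.5988, -0.0354, 0.1576]
eef_rot: [180.0, -0.0, 11.4]
contact_force: [0.8, 0.0, -1.8]
gripper_width: 0.0113
gripper_force: 30.0
```

Now let go; the last bit drops by itself.

Call:
{"name": "jog_arm", "arguments": {"deltas": [[[-0.5,0,0,0,0],[-0.5,0,0,0,0],[0,0,0,0,0],[0,0,0,0,0],[0,0,0,0,0],[0,0,0,0,0]]]}}

```text
time_s: 9.32
tcp_pos: [0.5988, -0.0354, 0.1576]
eef_rot: [180.0, -0.0, 11.4]
contact_force: [0.7, 0.5, 0.5]
gripper_width: 0.0437
gripper_force: 0.0
```

Call:
{"name": "jog_arm", "arguments": {"deltas": [[[0,0,0,2,0],[0,0,0,3,0],[0,0,0,3,0],[0,0,0,0,0],[0,0,0,0,0]]]}}

```text
time_s: 9.95
tcp_pos: [0.5984, -0.0354, 0.2371]
eef_rot: [-180.0, 0.0, 11.4]
contact_force: [-1.1, 0.3, -1.1]
gripper_width: 0.0437
gripper_force: 0.0
```

Run:
```python
from h import *
s=r.capture("scene");t=r.capture("top");print(r.get_state()["tcp_pos"],r.get_state()["gripper_width"])
cv2.imwrite("pics/s2.png",s);cv2.imwrite("pics/t2.png",t)
def z(i,x,y,w,h): return cv2.resize(i[y:y+h,x:x+w],(400,600),interpolation=cv2.INTER_CUBIC)
cv2.imwrite("pics/c3.png",np.hstack([z(s,325,125,100,150),z(t,300,125,100,150)]))
for p in((.5987,-.0352,.192),(.5987,-.0352,.052)):print(proj("scene",p))
```

```text
[ 0.59818219 -0.03545819  0.23649454] 0.043940087197475886
[378.16496907 172.38263056]
[374.60275449 219.52115044]
```

View pics/c3.png

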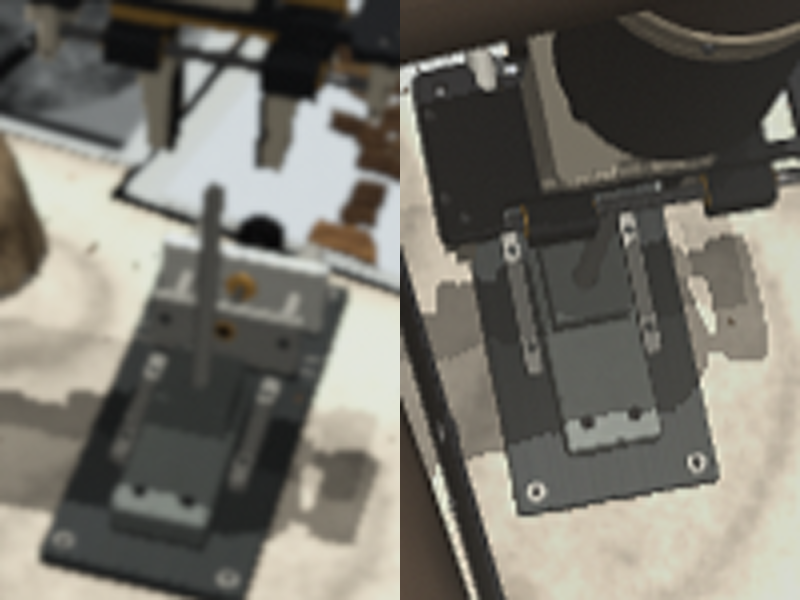

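The rod is fully down: its top is at scene (378,172), where the prediction was (378.2,172.4). Now I'll move back behind the foot and down.

Call:
{"name": "jog_arm", "arguments": {"deltas": [[[0,-1.5,-0.3,0,0],[-0.86,-3,-0.6,0,0],[-0.86,-3.5,-0.7,0,0],[-0.86,-3,-0.6,0,0],[-0.86,-1.33,-0.27,0,0],[-0.86,0,0,-3,0],[-0.86,0,0,-4,0],[-0.86,0,0,-4,0]]]}}

```text
time_s: 11.05
tcp_pos: [0.4755, -0.0601, 0.1266]
eef_rot: [180.0, -0.1, 11.4]
contact_force: [0.8, 0.3, 0.3]
gripper_width: 0.0058
gripper_force: 0.0
```

Call:
{"name": "jog_arm", "arguments": {"deltas": [[[-0.86,0,0,-4,0],[-0.86,0,0,-3,0],[-0.86,0,0,-1.5,0],[-0.86,0,0,-0.5,0],[-0.86,0,0,-0.2,0],[-0.86,0,0,0,0],[-0.86,0,0,0,0]]]}}

```text
time_s: 11.92
tcp_pos: [0.4759, -0.06, 0.0362]
eef_rot: [-180.0, -0.1, 11.4]
contact_force: [0.1, 0.8, 1.2]
gripper_width: 0.0064
gripper_force: 0.0
```

Call:
{"name": "jog_arm", "arguments": {"deltas": [[[-0.86,0.49,0.1,0,0],[-0.86,0.49,0.1,0,0],[-0.86,0.39,0.08,0,0],[-0.86,0.2,0.04,0,0],[-0.86,0.2,0.04,0,0],[-0.86,0.2,0.04,0,0],[-0.86,0.2,0.04,0,0],[-0.86,0.2,0.04,0,0]]]}}

```text
time_s: 12.92
tcp_pos: [0.4964, -0.056, 0.035]
eef_rot: [-180.0, 0.3, 11.4]
contact_force: [-7.5, 0.0, 3.9]
gripper_width: 0.0059
gripper_force: 3.3
```

Call:
{"name": "jog_arm", "arguments": {"deltas": [[[-0.86,0.29,0.06,0,0],[-0.86,0.29,0.06,0,0],[-0.86,0.29,0.06,0,0],[-0.86,0.29,0.06,0,0],[-0.86,0.29,0.06,0,0],[-0.86,0.29,0.06,0,0]]]}}

```text
time_s: 13.68
tcp_pos: [0.5167, -0.0517, 0.0355]
eef_rot: [-180.0, 0.0, 11.4]
contact_force: [-2.9, -0.4, -0.9]
gripper_width: 0.0061
gripper_force: 1.3
```

Call:
{"name": "jog_arm", "arguments": {"deltas": [[[-0.86,0.29,0.06,0,0],[-0.86,0.29,0.06,0,0],[-0.86,0.2,0.04,0,0],[-0.86,0.2,0.04,0,0]]]}}

```text
time_s: 14.18
tcp_pos: [0.5264, -0.0497, 0.0355]
eef_rot: [-180.0, 0.0, 11.4]
contact_force: [-2.1, 0.1, -1.9]
gripper_width: 0.0062
gripper_force: 1.3
```

Call:
{"name": "jog_arm", "arguments": {"deltas": [[[-0.86,0.2,0.04,0,0],[-0.86,0.1,0.02,0,0]]]}}

```text
time_s: 14.42
tcp_pos: [0.5286, -0.0493, 0.0353]
eef_rot: [-180.0, 0.1, 11.4]
contact_force: [-5.5, -0.4, -2.3]
gripper_width: 0.0063
gripper_force: 2.7
```

Call:
{"name": "jog_arm", "arguments": {"deltas": [[[-0.86,0.2,0.04,0,0],[-0.86,0.1,0.02,0,0]]]}}

```text
time_s: 14.68
tcp_pos: [0.5293, -0.0492, 0.035]
eef_rot: [-180.0, 0.3, 11.3]
contact_force: [-12.9, -0.9, 7.3]
gripper_width: 0.0061
gripper_force: 6.3
```

Call:
{"name": "jog_arm", "arguments": {"deltas": [[[-0.86,0,0,0,0],[-0.86,0,0,0,0],[-0.86,0,0,0,0]]]}}

```text
time_s: 15.05
tcp_pos: [0.5297, -0.0491, 0.035]
eef_rot: [-180.0, 0.3, 11.3]
contact_force: [-8.9, -1.7, 1.8]
gripper_width: 0.0066
gripper_force: 4.6
```

Run:
```python
from h import *
s=r.capture("scene");st=r.get_state();print(st["tcp_pos"],st["contact_force"])
cv2.imwrite("pics/s3.png",s)
def z(i,x,y,w,h): return cv2.resize(i[y:y+h,x:x+w],(800,600),interpolation=cv2.INTER_CUBIC)
cv2.imwrite("pics/c4.png",cv2.convertScaleAbs(z(s,330,170,100,75),alpha=1.6,beta=0))
```

```text
[ 0.52972598 -0.04916865  0.0350046 ] [-9.68751649 -1.62810356  2.36772332]
```

View pics/c4.png

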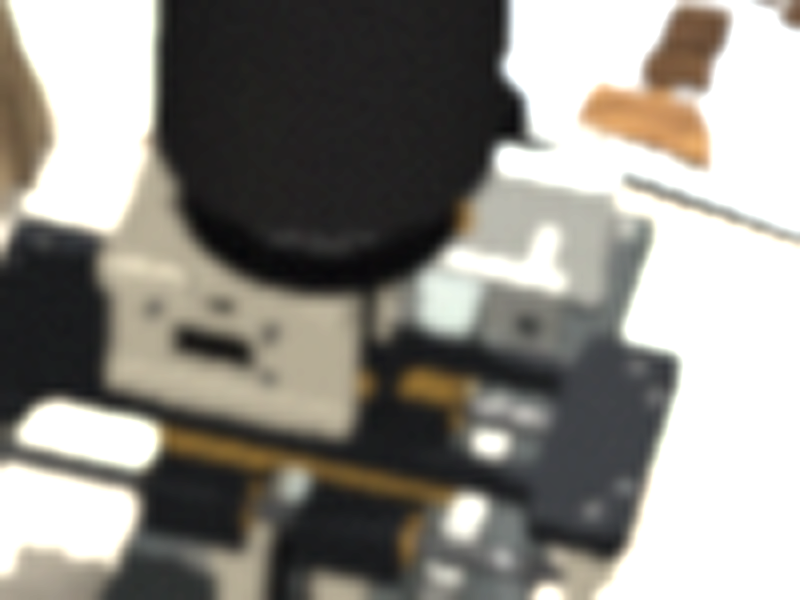

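The wrist hides the foot in this view, so I'll go by position and force. At 35 mm of foot travel it should be just at the plate.

Call:
{"name": "jog_arm", "arguments": {"deltas": [[[-0.86,0.1,0.02,0,0],[-0.86,0.1,0.02,0,0],[-0.86,0,0,0,0]]]}}

```text
time_s: 15.48
tcp_pos: [0.5308, -0.049, 0.035]
eef_rot: [-180.0, 0.4, 11.3]
contact_force: [-12.1, -0.4, 5.6]
gripper_width: 0.0061
gripper_force: 6.2
```

Call:
{"name": "jog_arm", "arguments": {"deltas": [[[-0.86,0.1,0.02,0,0],[-0.86,0.1,0.02,0,0],[-0.86,0,0,0,0]]]}}

```text
time_s: 15.85
tcp_pos: [0.5318, -0.049, 0.035]
eef_rot: [-180.0, 0.5, 11.3]
contact_force: [-15.0, -1.2, 9.6]
gripper_width: 0.006
gripper_force: 7.7
```

Call:
{"name": "jog_arm", "arguments": {"deltas": [[[-0.86,0,0,0.1,0],[-0.86,0,0,0.05,0],[-0.86,0,0,0,0]]]}}

```text
time_s: 16.23
tcp_pos: [0.5342, -0.0482, 0.0363]
eef_rot: [-180.0, 0.2, 11.4]
contact_force: [-5.6, -0.8, -3.3]
gripper_width: 0.006
gripper_force: 3.2
```

Run:
```python
from h import *
np.set_printoptions(precision=4,suppress=True)
t=r.capture("top");st=r.get_state();print(st["tcp_pos"],st["contact_force"],st["moment"],st["joint_torque"])
cv2.imwrite("pics/t3.png",t)
def z(i,x,y,w,h): return cv2.resize(i[y:y+h,x:x+w],(800,600),interpolation=cv2.INTER_CUBIC)
cv2.imwrite("pics/c5.png",cv2.convertScaleAbs(z(t,285,110,120,90),alpha=1.6,beta=0))
```

```text
[ 0.5342 -0.0482  0.0363] [-6.3218 -0.2476 -3.4587] [-0.426   2.3267  0.0173] [  0.7743 -51.7893  24.9364   6.0283   2.4301  -0.0303]
```

View pics/c5.png

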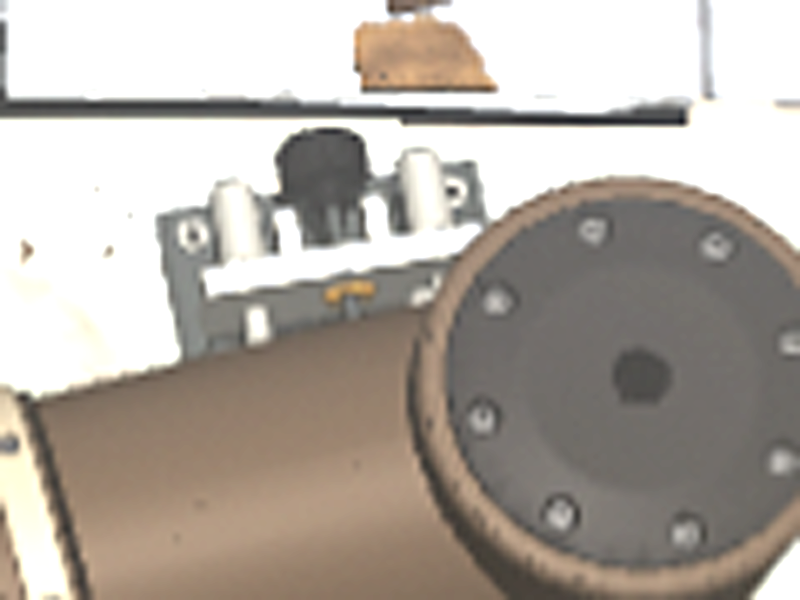

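Raising the tool 1.5 mm freed the vertical bind: force dropped to 6 N and the foot advanced 2.4 mm. The top view shows only the link high above the fixture. I'll carry on, compensating for the dip.

Call:
{"name": "jog_arm", "arguments": {"deltas": [[[-0.86,0.1,0.02,0.02,0],[-0.86,0.1,0.02,0.01,0],[-0.86,0.1,0.02,0.01,0],[-0.86,0.1,0.02,0.01,0],[-0.86,0,0,0,0]]]}}

```text
time_s: 16.9
tcp_pos: [0.5374, -0.0476, 0.0364]
eef_rot: [-180.0, 0.3, 11.3]
contact_force: [-9.0, -1.1, -4.1]
gripper_width: 0.0063
gripper_force: 3.9
```

Call:
{"name": "jog_arm", "arguments": {"deltas": [[[-0.86,0.1,0.02,0,0],[-0.86,0.1,0.02,0,0.0],[-0.86,0.1,0.02,0,0],[-0.86,0.1,0.02,0.02,0],[-0.86,0,0,0,0],[-0.86,0,0,0,0]]]}}

```text
time_s: 17.65
tcp_pos: [0.5403, -0.047, 0.0362]
eef_rot: [-180.0, 0.4, 11.3]
contact_force: [-10.0, -0.4, -3.8]
gripper_width: 0.0063
gripper_force: 4.8
```

Call:
{"name": "jog_arm", "arguments": {"deltas": [[[-0.86,0.1,0.02,0.01,0],[-0.86,0.1,0.02,0.0,0.0],[-0.86,0.1,0.02,0.01,0],[-0.86,0,0,0,0],[-0.86,0,0,0,0]]]}}

```text
time_s: 18.27
tcp_pos: [0.5426, -0.0466, 0.0361]
eef_rot: [-180.0, 0.5, 11.3]
contact_force: [-10.9, -2.2, -4.2]
gripper_width: 0.0061
gripper_force: 5.5
```

Run:
```python
from h import *
np.set_printoptions(precision=4,suppress=True)
F=[];X=[];M=[]
for i in range(12):
    t=r.capture("scene" if i%2 else "top"); st=r.get_state(); F.append(st["contact_force"]);X.append(st["tcp_pos"]);M.append(st["joint_torque"][4])
    cv2.imwrite(f"pics/{'s' if i%2 else 't'}4.png",t)
print(np.mean(F,0),np.std(F,0),np.mean(X,0),np.ptp(X,0),np.mean(M))
s=cv2.imread("pics/s4.png")[170:245,360:460]
cv2.imwrite("pics/c6.png",cv2.convertScaleAbs(cv2.resize(s,(800,600),interpolation=cv2.INTER_CUBIC),alpha=1.6))
```

```text
[-11.1037  -1.1282  -3.9635] [0.5942 0.6312 0.6255] [ 0.5426 -0.0466  0.0361] [0.0001 0.0001 0.    ] 4.067527391016483
```

View pics/c6.png

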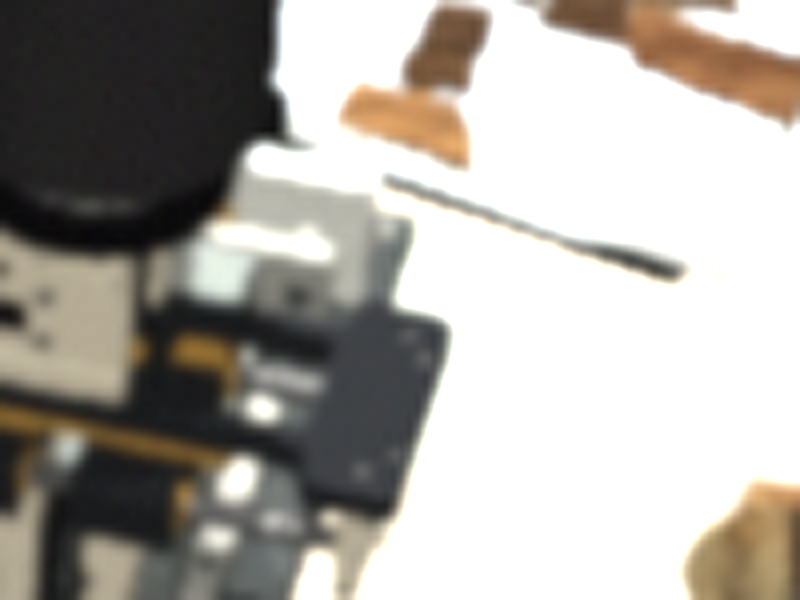

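Run:
```python
from h import *
def hole(f,u,v):
    g=cv2.cvtColor(cv2.imread(f),6).astype(float); y0,x0=int(round(v))-2,int(round(u))-2
    p=g[y0:y0+5,x0:x0+5]; w=np.clip(np.median(p)-p,0,None); yy,xx=np.mgrid[:5,:5]
    return (w*xx).sum()/w.sum()+x0,(w*yy).sum()/w.sum()+y0
P=[]
for f,u,v in(("pics/s1.png",395.3,210.5),("pics/s3.png",395.4,210.1),("pics/s4.png",396.5,206.1)):
    h=hole(f,u,v); p=onz("scene",*h,.036); P.append(p); print(f,h,p,(p-P[0])@[.98,.198,0]*1000)
```

```text
pics/s1.png (np.float64(395.40677966101697), np.float64(210.48305084745763)) [ 0.66794021 -0.05795974  0.036     ] 0.0
pics/s3.png (np.float64(395.54237288135596), np.float64(210.33898305084745)) [ 0.66857321 -0.05802682  0.036     ] 0.6070567713000251
pics/s4.png (np.float64(396.5897435897436), np.float64(206.96581196581195)) [ 0.68095663 -0.05511056  0.036     ] 13.320232584047881
```

The plate is measured at about 13 mm back with a steady push of about 11 N, all at rest. I'll hand in now.

```bash
python3 -c "
from plant import r
print(r.close_job())"
```

```text
the job is handed in; nothing more can be done
None
```

I handed the job in with the longest rod fully down and let go in the grey foot's socket, and the foot held against the plate. The plate measured about 13 mm back, under a steady push of about 11 N at the wrist. The arm hid the rod during the push, so I last saw it upright before then, and the hand-in returned no verdict.

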